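# Turn the T tag over through the twisted guide

## Task

Take the T-shaped clay tag (wide foot, narrow neck) out of the rack and let it drop, foot first, through the twisted slot of the turning guide. It goes in with its raised round boss facing away from you, as it stands in the rack, and must end up standing in the seat under the guide, turned half round so that the boss looks to the front. Leave the two plain rectangular tags in the rack.

Things in the scene. Friction and masses are not known exactly. Their poses are not given: they have to be found in the camera images.
- tag_center (a point): Centre (37.5 mm up) of the T tag, a terracotta inverted T in any of the rack's bays: 75 mm high, 9 mm thick; foot bar 50 mm wide, 12 mm high; central neck 14 mm wide, rounded top. z points up the neck, y along the foot, x out of the face with the boss (button 10 mm across, 2 mm high, 36 mm up). At first x points away from the robot. Pinch the neck near its top across the 9 mm (along x).
- tag_front (a point): A mark in the air 40 mm out from the T tag's middle plane on its boss side, 6 mm above its underside; it shows which way the boss faces. Same axes as tag_center.
- tee_tag: The T tag itself, about 50 g; origin at the centre of its underside, axes as tag_center. At the start parallel to the rack's axes.
- rack: Fixed wooden rack, 44 x 264 x 20 mm, long along its y axis; origin at the centre of its underside, x away from the robot, z up. Three bays in a row at y = -85, 0 and +85 mm, each 14 mm wide (x), 58 mm long (y) and 14 mm deep, floor 6 mm above the table. The tags are lifted straight out.
- plain_tag_a: Plain rectangular terracotta tag, 50 mm wide (y), 60 mm high, 9 mm thick (x), standing in one of the rack's bays; origin at the centre of its underside. Not to be moved.
- plain_tag_b: A second plain rectangular tag, the same as plain_tag_a, in another bay. Not to be moved.
- guide: Fixed guide: wooden base 120 x 120 x 8 mm, four posts 236 mm high, a clear tube (56 mm bore) with metal strips forming a slot 19 x 56 mm that turns 180 degrees from z = 226 down to 86 mm. Origin under the base's centre, x away from the robot (front is -x). A tag let go in the mouth slides down by its weight and turns half round about the vertical: a boss entering toward +x ends toward -x.
- guide_mouth (a point): Centre of the guide's funnel mouth, 252 mm above the table, guide's axes. The flared opening, 38 mm (x) by 74 mm (y), narrows in 16 mm to the slot of 19 mm (x) by 56 mm (y, at top and bottom alike); from 236 to 226 mm height the slot is straight, then the twist begins.
- guide_seat (a point): Centre of the seat's floor under the guide, 8 mm above the table, guide's axes: a slot 16 mm wide (x) and 58 mm long (y) between wooden cheeks 36 mm high with flared metal lips, in which the tag's foot comes to stand. The guide is smooth and slippery, its tube ends 70 mm above this floor.

How it is judged:
On the way:
1. the T tag is in the guide's mouth, foot down, boss facing the back (horizontal distance between tag_center and guide_mouth below 0.015 m and z of tag_center in the frame of guide between 0.2 and 0.283 m and angle between tag_center's own z axis and vertical below 0.35 rad and x of tag_front in the frame of guide above 0.015 m).
At the end, for the whole second after the job is handed in: The T tag, having gone in at the mouth, stands at rest in the seat under the guide: centre within 16 mm of the seat's axis and under 56 mm above the table, leaning under 15 degrees, boss to the guide's front (tag_front over 20 mm to -x). Plain tags not moved 30 mm (horizontal distance between tag_center and guide_seat below 0.016 m and z of tag_center in the frame of guide below 0.056 m and angle between tag_center's own z axis and vertical below 0.26 rad and x of tag_front in the frame of guide below -0.02 m and linear speed of tee_tag below 0.03 m/s); the robot touches nothing.
It fails at once if a plain tag is taken out or knocked over (distance of any of plain_tag_a, plain_tag_b from where it was at the start of the episode above 0.03 m or angle between any of plain_tag_a, plain_tag_b's own z axis and vertical above 0.7 rad).
It also fails if it takes over 38 s, if anything falls off the work surface, if the arm or the gripper's body presses on something with over 40 N, if the wrist force passes 120 N, or if a joint passes its speed limit or range.

## Robot

A 6-joint arm with a two-finger parallel gripper is mounted at the origin on the work surface; the furniture and walls round the work are solid. World frame = base frame: x ahead of the robot, y to its left, z up, the work surface at z = 0. Lengths are in m, angles in rad, forces in N, time in s.
With the tool pointing down it reaches from about 0.3 to 0.775 m from the base axis. Payload 14.6 kg.
Tool frame: the origin (TCP) lies on the centre line of the jaws, within the pads' length; the fingertips stand 11 mm ahead of it and the grasp point (between the pads) lies 8 mm behind it; y points along the fingers, x is the direction in which the jaws open and shut, and the axes are right-handed (so a half turn about y gives the same grasp; the last joint's range is limited). The gripper opens to 94 mm and grips with 3 to 60 N. Pads are 16 mm wide; open, the fingers measure 119 mm over their backs; the gripper's body (75 mm by 177 mm) begins 78 mm behind the grasp point.
Start: joints at [1.043, 0.3, 1.521, -0, 1.321, -0.067], TCP at [0.245, 0.493, 0.216] pointing down, gripper open.
Joint ranges: [-3.03, 3.03], [-0.79, 2.21], [0.23, 2.52], [-1.04, 4.18], [0, 3.07], [-2.55, 2.55]. Speed limits (rad/s): [2.22, 2.22, 2.57, 3.14, 3.14, 3.14].

## Interface

Orientations are given as [roll, pitch, yaw] about the fixed x, y, z axes, in that order (R = Rz(yaw) Ry(pitch) Rx(roll)).
In Python, from station import ctrl, imaging gives the robot as it stands. The module is installed in compiled form; this text tells all that it offers.
- The arm moves only by the tool apply_moves, never from a script. Its argument "deltas" is a list of rows, each an object with "dp": the shift along the tool's x, y, z in m, a list of three; "roll": the turn about the tool's y in rad; "grip": the closure, from -1 (fully open) to 1 (shut). In form: [{"dp": [tx, ty, tz], "roll": roll, "grip": grip}, ...]. A call has 1 to 10 rows; each row shifts and turns the commanded pose from where the row before left it, along the tool's axes as they then stand; what a row does not reach is not made up. A row lasts 1/8 s, in which the tool goes at most 62.5 mm and 10.7 degrees, less where a joint would pass 70% of its speed; a pose out of reach is approached as far as the arm can. A call with a gripper value outside its range is refused whole. The fingers move at their own pace and stop on an object; "newtons" is the grip in N (left out, the last holds). Time passes only in rows, so rows that do not move let the fingers close. It gives the time, the measured TCP pose, the force and the opening at its end, in the units of the state.
- ctrl.get_obs(): the state, without advancing time (a new reading comes with each control period).
- imaging.camera(name): name is "scene" or "top"; returns the picture (480x640x3 uint8, blue, green, red); there is no depth.
- imaging.camera_info(name): a dict with "K" (3x3 intrinsics, pixels), "D" ([k1, k2, p1, p2, k3] as OpenCV has them; the pictures are not rectified), "world_from_camera" (4x4, takes a point from camera to world coordinates). Camera axes: x right, y down, z forward; pixel columns grow to the right and rows downward; lengths in m; the calibration is good to about 2 mm. A picture is of the moment at which its call begins. camera_info takes no time and is no camera call.
- ctrl.hand_in(): hands the job in, once; it reports no verdict.
The state is a dict: "time_s": time; "qpos": joint angles; "joint_vel": joint speeds; "tau": joint torques, N m; "ee_pos": TCP position; "eef_rot": TCP orientation; "force": force on the tool from outside, world axes, zero at the start; "moment": the same for the moment, N m; "grip_width": finger opening in m.
Only numpy, scipy, OpenCV 4.12 (cv2) and the standard library are available. Lean on these libraries where they do the work, as an engineer would, in place of code of your own. Each camera call takes 0.05 s, during which the arm holds its last target. There are 200 camera calls.

## Working session

There is one attempt and no reset: what is moved stays moved. The work goes in short steps, Python scripts to look and compute and a tool call to move; the robot and the scene stay as the last step left them, time stands still between calls to the robot, and variables do not carry over. Pictures are saved under pics/ and viewed, about 8 in all and at most 12, crops included, and the job is handed in when it is done.

Besides the shell and the picture viewer there is one more tool, called after "Call:" in YAML: its name, and indented under it one key for each argument. apply_moves: Moves the arm, as the interface text tells. Its arguments: {"type":"object","properties":{"deltas":{"type":"array"},"newtons":{"type":"number"}},"required":["deltas"]}

```bash
mkdir -p pics
python3 - <<'E'
from station import ctrl, imaging
import cv2
o=ctrl.get_obs();print(o)
for n in("scene","top"):
    cv2.imwrite(f"pics/{n}0.png",imaging.camera(n)); i=imaging.camera_info(n);print(n,i)
E
```

```text
{'time_s': 0.0, 'qpos': array([ 1.04337253e+00,  3.00431370e-01,  1.52163523e+00, -3.68120706e-05,
        1.32069363e+00, -6.66133679e-02]), 'joint_vel': array([-0.00052762,  0.00190123, -0.00068869, -0.0006945 ,  0.00195957,
        0.00063362]), 'tau': array([ 3.82253011e-04, -5.31804121e+01, -3.52742600e+01,  7.09018693e-02,
        2.43693794e-02, -1.24414046e-04]), 'ee_pos': array([0.24445141, 0.4923871 , 0.21588521]), 'eef_rot': array([-1.57075419e+00,  1.16736149e-03,  1.10999506e+00]), 'force': array([1.06860604, 0.45457476, 0.02347514]), 'moment': array([ 0.01413163, -0.02533538,  0.01548115]), 'grip_width': 0.09379505206073892}
scene {'K': array([[476.40131915,   0.        , 313.7615473 ],
       [  0.        , 476.40131915, 241.04621899],
       [  0.        ,   0.        ,   1.        ]]), 'D': array([-0.08701562,  0.        ,  0.        ,  0.        ,  0.        ]), 'world_from_camera': array([[ 0.74754206, -0.3759133 ,  0.54760393,  0.04462462],
       [-0.66411236, -0.43746406,  0.60628374, -0.51781068],
       [ 0.01164692, -0.81689313, -0.57667145,  0.70460802],
       [ 0.        ,  0.        ,  0.        ,  1.        ]])}
top {'K': array([[624.72688642,   0.        , 326.6456612 ],
       [  0.        , 624.72688642, 235.87272389],
       [  0.        ,   0.        ,   1.        ]]), 'D': array([-0.03896671,  0.        ,  0.        ,  0.        ,  0.        ]), 'world_from_camera': array([[-0.02644497, -0.98751136,  0.15531255,  0.33827505],
       [-0.99960502,  0.0276009 ,  0.00529051,  0.00318207],
       [-0.00951121, -0.15511129, -0.98785122,  1.50913026],
       [ 0.        ,  0.        ,  0.        ,  1.        ]])}
```

View pics/scene0.png

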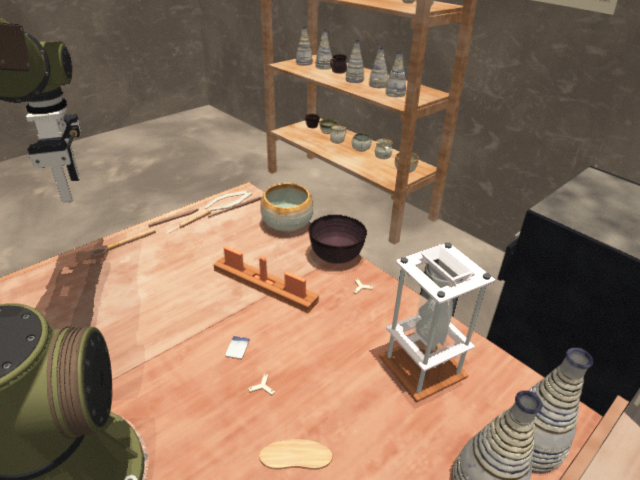

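View pics/top0.png

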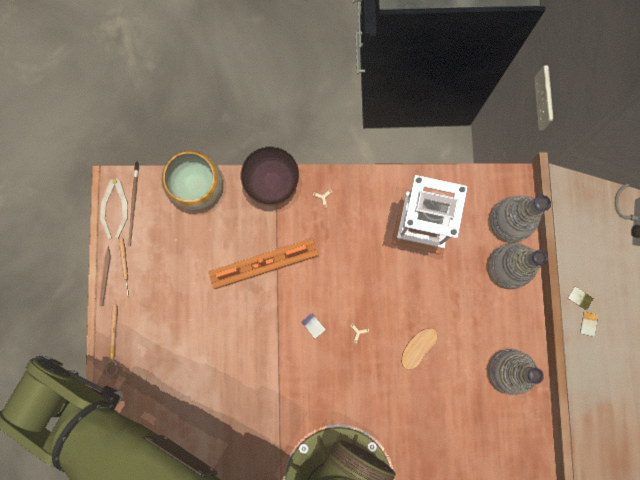

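The T stands in the middle bay (scene ~(263,268), top ~(263,262)). The guide mouth is at about (437,207) in the top view. I'll enlarge both for exact pixels.

Run:
```python
import cv2,numpy as np
t=cv2.imread("pics/top0.png");s=cv2.imread("pics/scene0.png")
def crop(im,x,y,w,h,k):
    c=cv2.resize(im[y:y+h,x:x+w],None,fx=k,fy=k,interpolation=cv2.INTER_CUBIC)
    for i in range(x-x%10+10,x+w,10):
        cv2.line(c,(int((i-x+.5)*k),0),(int((i-x+.5)*k),5 if i%50 else 14),(255,255,0),1); cv2.putText(c,str(i),(int((i-x+.5)*k)-10,16),0,.3,(255,255,0),1)
    for i in range(y-y%10+10,y+h,10):
        cv2.line(c,(0,int((i-y+.5)*k)),(6,int((i-y+.5)*k)),(255,255,0),1); cv2.putText(c,str(i),(8,int((i-y+.5)*k)+3),0,.3,(255,255,0),1)
    return c
cv2.imwrite("pics/a.png",np.vstack([crop(t,204,235,120,60,6.66)[:300,:799],np.hstack([crop(s,205,235,120,70,4.2)[:294,:504],np.zeros((294,295,3),np.uint8)])]) if 0 else crop(t,204,235,120,60,6.6))
cv2.imwrite("pics/b.png",crop(t,390,168,85,90,6.6))
cv2.imwrite("pics/c.png",np.hstack([crop(s,208,240,114,70,4)[:280,:],crop(s,390,235,110,70,3)[:210,:]]) if 0 else crop(s,208,240,114,70,7))
cv2.imwrite("pics/d.png",crop(s,390,238,110,80,7))
```

```text
(no output)
```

View pics/a.png

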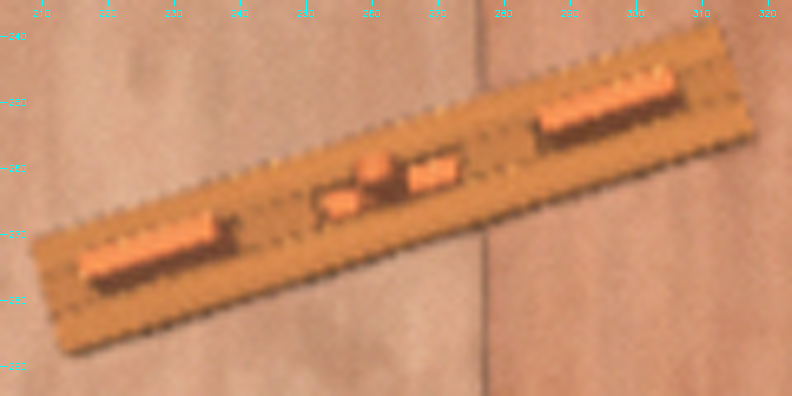

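View pics/b.png

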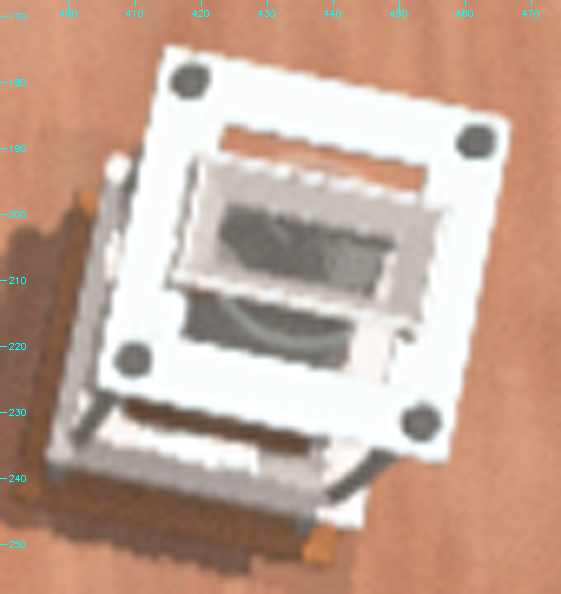

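View pics/c.png

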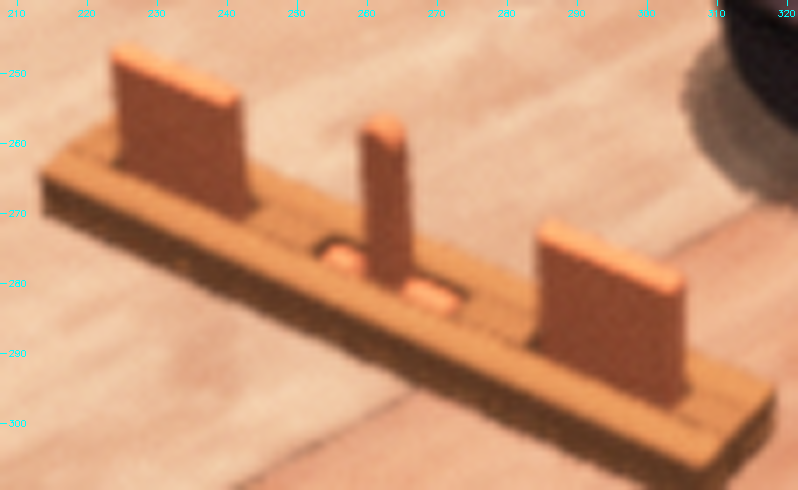

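View pics/d.png

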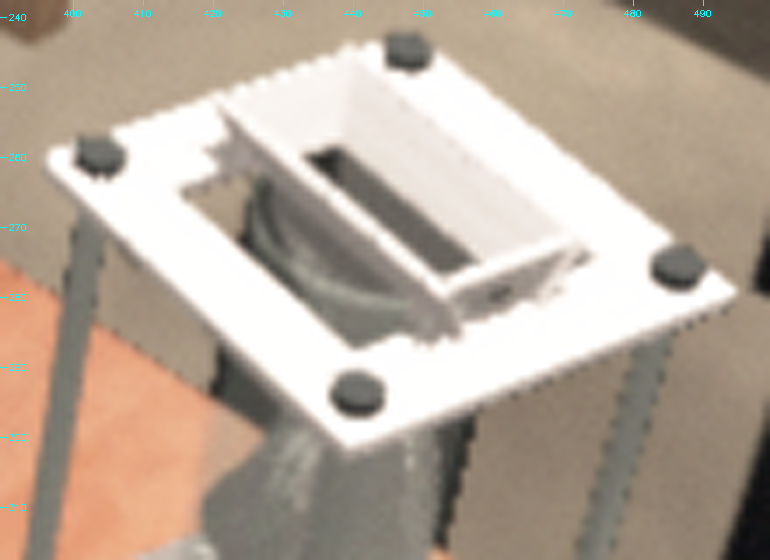

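The T neck top is at top (260.5,259) and scene (262.5,258), in the middle bay. The rack's top corners in the top view are about (209,271.5), (312,238.5), (317,255.5) and (214,288). The guide's four post caps are clear in both views, and I'll triangulate them.

```bash
cat > h.py <<'E'
import numpy as np,cv2
from station import ctrl,imaging
C={n:imaging.camera_info(n) for n in("scene","top")}
def ray(n,p):
    c=C[n];u=cv2.undistortPoints(np.array([[p]],float),c["K"],c["D"])[0,0]
    T=c["world_from_camera"];return T[:3,3],T[:3,:3]@np.array([u[0],u[1],1])
def atz(n,p,z):
    o,d=ray(n,p);return o+d*(z-o[2])/d[2]
def tri(a,b):
    (o,d),(q,e)=ray("top",a),ray("scene",b)
    s=np.linalg.lstsq(np.c_[d,-e],q-o,rcond=None)[0];A=o+d*s[0];B=q+e*s[1]
    return (A+B)/2,np.linalg.norm(A-B)
def pix(n,P):
    c=C[n];T=np.linalg.inv(c["world_from_camera"])
    return cv2.projectPoints(np.atleast_2d(P).astype(float),cv2.Rodrigues(T[:3,:3])[0],T[:3,3],c["K"],c["D"])[0][:,0]
E
python3 - <<'E'
from h import *
np.set_printoptions(precision=4,suppress=True)
R=np.array([atz("top",p,.02) for p in[(209,271.5),(312,238.5),(317.3,255.5),(214,288)]])
print("rack",R.mean(0),[np.linalg.norm(R[i]-R[i-1]) for i in range(4)])
d=(R[0]+R[3]-R[1]-R[2])/2;print("rack yaw",np.arctan2(-d[0],d[1]))
Rs=np.array([atz("scene",p,.02) for p in[(213.5,264.5),(308.5,307),(318,296)]]);print("scene rack",Rs,R)
print("scene rack long",np.linalg.norm(Rs[0]-Rs[1]),np.linalg.norm(Rs[1]-Rs[2]),"ctr",(Rs[0]+Rs[2])/2, "yaw",np.arctan2(-(Rs[0]-Rs[1])[0],(Rs[0]-Rs[1])[1]))
print("neck",atz("top",(260.5,258.7),.08),atz("scene",(262.5,257.5),.08),tri((260.5,258.7),(262.5,257.5)))
ct=[(418.3,179.7),(461.5,189),(453.5,231.5),(410,222)]
cs=[(448,245),(486.5,276),(441,293.5),(404,260)]
P=[]
for a,b in zip(ct,cs):
    p,e=tri(a,b);P.append(p);print(p,e)
P=np.array(P);print("guide",P.mean(0));dy=(P[0]+P[3]-P[1]-P[2]);dx=P[0]+P[1]-P[2]-P[3]
print("yaw",np.arctan2(-dy[0],dy[1]),np.arctan2(dx[1],dx[0]))
for n,c in(("top",ct),("scene",cs)):
    Q=np.array([atz(n,p,.240) for p in c]);print(n,Q.mean(0),np.linalg.norm(Q[0]-Q[1]),np.linalg.norm(Q[1]-Q[2]))
Q=np.array([atz("top",p,.252) for p in[(419.5,190.5),(456.5,199),(452.7,218.5),(416.5,210.5)]]);print("rim",Q.mean(0),[np.linalg.norm(Q[i]-Q[i-1]) for i in range(4)])
E
```

```text
rack [0.51   0.1652 0.02  ] [np.float64(0.04168842474805136), np.float64(0.2595292414228378), np.float64(0.04327993622372517), np.float64(0.2587689370313231)]
rack yaw 0.2828238096435876
scene rack [[0.4547 0.2834 0.02  ]
 [0.528  0.0308 0.02  ]
 [0.5659 0.0433 0.02  ]] [[0.4938 0.2956 0.02  ]
 [0.567  0.0466 0.02  ]
 [0.5253 0.0349 0.02  ]
 [0.4539 0.2836 0.02  ]]
scene rack long 0.26301956728106546 0.03994749642403422 ctr [0.5103 0.1633 0.02  ] yaw 0.28243831761735455
neck [0.514  0.1647 0.08  ] [0.5125 0.165  0.08  ] (array([0.5134, 0.1651, 0.0796]), np.float64(0.0013898780839367115))
[ 0.6517 -0.1849  0.2386] 0.0011211451321893491
[ 0.6295 -0.2741  0.2379] 0.0011940877733475708
[ 0.5401 -0.2518  0.2389] 0.000783644441566206
[ 0.5622 -0.1628  0.2388] 0.00011471720713882853
guide [ 0.5959 -0.2184  0.2386]
yaw -0.2438322854784632 -0.24305532316098674
top [ 0.5953 -0.2178  0.24  ] 0.09169328002219815 0.09170326407653985
scene [ 0.5945 -0.2195  0.24  ] 0.09239914276118777 0.0911032049140086
rim [ 0.5946 -0.2168  0.252 ] [np.float64(0.042568817573130295), np.float64(0.07779692706963509), np.float64(0.04175666519927233), np.float64(0.07559084263674547)]
```

Sizes agree: rack 259–263 × 42 mm, post spacing 92 mm, post tops 0.239 m, and a ~1 mm gap between the two views. Next I check the foot's position in the bay and plan the first move.

```bash
cat >> h.py <<'E'
def plan(tgt,yaw,n):
    o=ctrl.get_obs();p=np.array(o["ee_pos"]);y=o["eef_rot"][2];D=(np.array(tgt)-p)/n;r=(yaw-y)/n
    print("from",p.round(4),o["eef_rot"].round(4),"roll/row",-r)
    for i in range(n):
        a=y+r*i;X=np.array([np.cos(a),np.sin(a),0]);Z=np.array([-np.sin(a),np.cos(a),0])
        print([round(float(v),4) for v in(D@X,-D[2],D@Z)])
E
python3 - <<'E'
from h import *
for n,a,b in(("top",(252.3,266.5),(273.5,259.5)),("scene",(253.5,276),(273.5,282.5))):
    A,B=atz(n,a,.018),atz(n,b,.018);print(n,(A+B)/2,np.linalg.norm(A-B))
plan([.511,.1645,.15],.283,9)
E
```

```text
top [0.51102693 0.16605019 0.018     ] 0.05351425199842049
scene [0.51231562 0.16666282 0.018     ] 0.05169927683671813
from [0.2445 0.4925 0.216 ] [-1.5707e+00  1.0000e-03  1.1100e+00] roll/row 0.09189215228262523
[-0.0195, 0.0073, -0.0427]
[-0.0155, 0.0073, -0.0443]
[-0.0113, 0.0073, -0.0456]
[-0.0071, 0.0073, -0.0464]
[-0.0028, 0.0073, -0.0469]
[0.0015, 0.0073, -0.0469]
[0.0058, 0.0073, -0.0466]
[0.01, 0.0073, -0.0459]
[0.0142, 0.0073, -0.0448]
```

Call:
apply_moves:
  deltas:
    - {"dp": [-0.0195,0.0073,-0.0427],"roll": 0.092,"grip": -0.3}
    - {"dp": [-0.0155,0.0073,-0.0443],"roll": 0.092,"grip": -0.3}
    - {"dp": [-0.0113,0.0073,-0.0456],"roll": 0.092,"grip": -0.3}
    - {"dp": [-0.0071,0.0073,-0.0464],"roll": 0.092,"grip": -0.3}
    - {"dp": [-0.0028,0.0073,-0.0469],"roll": 0.092,"grip": -0.3}
    - {"dp": [0.0015,0.0073,-0.0469],"roll": 0.092,"grip": -0.3}
    - {"dp": [0.0058,0.0073,-0.0466],"roll": 0.092,"grip": -0.3}
    - {"dp": [0.01,0.0073,-0.0459],"roll": 0.092,"grip": -0.3}
    - {"dp": [0.0142,0.0073,-0.0448],"roll": 0.092,"grip": -0.3}
    - {"dp": [0,0,0],"roll": 0,"grip": -0.3}
  newtons: 15

```text
time_s: 1.35
ee_pos: [0.5118, 0.1623, 0.1497]
eef_rot: [-1.571, 0.002, 0.278]
force: [-0.6, -0.0, 0.1]
grip_width: 0.0611
```

Run:
```python
from h import *
plan([.5118,.1655,.070],.283,3); o=ctrl.get_obs();print(o["grip_width"],o["time_s"])
```

```text
from [0.5118 0.1623 0.1497] [-1.5709  0.0016  0.2776] roll/row -0.0017908732033582637
[0.0003, 0.0266, 0.001]
[0.0003, 0.0266, 0.001]
[0.0003, 0.0266, 0.001]
0.06108724883841858 1.35
```

Call:
apply_moves:
  deltas:
    - {"dp": [0.001,0.02,0.003],"roll": -0.005,"grip": -0.3}
    - {"dp": [0,0.02,0],"roll": 0,"grip": -0.3}
    - {"dp": [0,0.02,0],"roll": 0,"grip": -0.3}
    - {"dp": [0,0.02,0],"roll": 0,"grip": -0.3}
    - {"dp": [0,0,0],"roll": 0,"grip": -0.3}
    - {"dp": [0,0,0],"roll": 0,"grip": -0.3}

```text
time_s: 2.1
ee_pos: [0.5111, 0.1681, 0.0716]
eef_rot: [-1.571, -0.001, 0.288]
force: [0.4, 0.3, 0.2]
grip_width: 0.0608
```

Run:
```python
from h import *
t=imaging.camera("top");s=imaging.camera("scene")
c=lambda im,x,y:cv2.resize(im[y:y+75,x:x+100],None,fx=4,fy=4,interpolation=cv2.INTER_CUBIC)
cv2.imwrite("pics/e.png",np.hstack([c(t,215,215),c(s,215,220)]))
print(ctrl.get_obs()["ee_pos"])
```

```text
[0.51131575 0.16796512 0.0716869 ]
```

View pics/e.png

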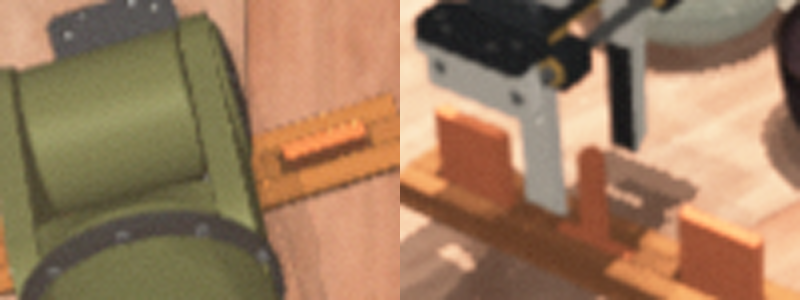

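The fingers straddle the neck (scene ~(251,272) and (272,257), neck top ~(263,258)). The TCP is about 2.5 mm too far in y, so I shift it and close.

Call:
apply_moves:
  deltas:
    - {"dp": [0,0.0015,-0.0025],"roll": 0.005,"grip": -0.3}
    - {"dp": [0,0,0],"roll": 0,"grip": -0.3}
    - {"dp": [0,0,0],"roll": 0,"grip": 1}
    - {"dp": [0,0,0],"roll": 0,"grip": 1}
    - {"dp": [0,0,0],"roll": 0,"grip": 1}
    - {"dp": [0,0,0],"roll": 0,"grip": 1}
  newtons: 20

```text
time_s: 2.95
ee_pos: [0.5117, 0.1652, 0.0692]
eef_rot: [-1.571, 0.0, 0.282]
force: [0.7, 0.6, -0.2]
grip_width: 0.025
```

Call:
apply_moves:
  deltas:
    - {"dp": [0,0,0],"roll": 0,"grip": 1}
    - {"dp": [0,0,0],"roll": 0,"grip": 1}
    - {"dp": [0,0,0],"roll": 0,"grip": 1}
    - {"dp": [0,0,0],"roll": 0,"grip": 1}

```text
time_s: 3.45
ee_pos: [0.5117, 0.1652, 0.0692]
eef_rot: [-1.571, 0.0, 0.282]
force: [0.4, 0.6, 0.4]
grip_width: 0.0089
```

Gripped at 9 mm. Lifting.

Call:
apply_moves:
  deltas:
    - {"dp": [0,-0.01,0],"roll": 0,"grip": 1}
    - {"dp": [0,-0.02,0],"roll": 0,"grip": 1}
    - {"dp": [0,-0.035,0],"roll": 0,"grip": 1}
    - {"dp": [0,-0.045,0],"roll": 0,"grip": 1}
    - {"dp": [0,-0.045,0],"roll": 0,"grip": 1}
    - {"dp": [0,-0.045,0],"roll": 0,"grip": 1}
    - {"dp": [0,-0.04,0],"roll": 0,"grip": 1}
    - {"dp": [0,-0.03,0],"roll": 0,"grip": 1}
    - {"dp": [0,-0.01,0],"roll": 0,"grip": 1}
    - {"dp": [0,0,0],"roll": 0,"grip": 1}

```text
time_s: 4.7
ee_pos: [0.5116, 0.1652, 0.3491]
eef_rot: [-1.571, -0.0, 0.282]
force: [0.2, -0.3, -1.3]
grip_width: 0.0088
```

Run:
```python
from h import *
plan([.595,-.218,.350],-.244,10)
```

```text
from [0.5116 0.1652 0.3491] [-1.5708 -0.      0.282 ] roll/row 0.05259560270559065
[-0.0027, -0.0001, -0.0391]
[-0.0006, -0.0001, -0.0392]
[0.0015, -0.0001, -0.0392]
[0.0035, -0.0001, -0.0391]
[0.0056, -0.0001, -0.0388]
[0.0076, -0.0001, -0.0385]
[0.0096, -0.0001, -0.038]
[0.0116, -0.0001, -0.0375]
[0.0136, -0.0001, -0.0368]
[0.0155, -0.0001, -0.036]
```

Call:
apply_moves:
  deltas:
    - {"dp": [-0.0027,0,-0.0391],"roll": 0.0526,"grip": 1}
    - {"dp": [-0.0006,0,-0.0392],"roll": 0.0526,"grip": 1}
    - {"dp": [0.0015,0,-0.0392],"roll": 0.0526,"grip": 1}
    - {"dp": [0.0035,0,-0.0391],"roll": 0.0526,"grip": 1}
    - {"dp": [0.0056,0,-0.0388],"roll": 0.0526,"grip": 1}
    - {"dp": [0.0076,0,-0.0385],"roll": 0.0526,"grip": 1}
    - {"dp": [0.0096,0,-0.038],"roll": 0.0526,"grip": 1}
    - {"dp": [0.0116,0,-0.0375],"roll": 0.0526,"grip": 1}
    - {"dp": [0.0136,0,-0.0368],"roll": 0.0526,"grip": 1}
    - {"dp": [0.0155,0,-0.036],"roll": 0.0526,"grip": 1}

```text
time_s: 5.95
ee_pos: [0.5951, -0.2192, 0.3474]
eef_rot: [-1.57, 0.003, -0.246]
force: [-0.5, -0.6, -0.2]
grip_width: 0.0089
```

Call:
apply_moves:
  deltas:
    - {"dp": [0,0,0],"roll": 0,"grip": 1}
    - {"dp": [0,0,0],"roll": 0,"grip": 1}
    - {"dp": [0,0,0],"roll": 0,"grip": 1}

```text
time_s: 6.32
ee_pos: [0.5951, -0.2171, 0.3491]
eef_rot: [-1.571, 0.0, -0.243]
force: [0.6, 1.2, 0.0]
grip_width: 0.0087
```

Run:
```python
from h import *
s=imaging.camera("scene")
cv2.imwrite("pics/f.png",cv2.resize(s[170:310,380:510],None,fx=4.2,fy=4.2,interpolation=cv2.INTER_CUBIC))
plan([.595,-.218,.29],-.244,3)
# expected tag foot corners (front face -x) if tag centred under TCP
o=ctrl.get_obs();p=o["ee_pos"];y=o["eef_rot"][2];X=np.array([np.cos(y),np.sin(y),0]);Y=np.array([-np.sin(y),np.cos(y),0])
for v in(.025,-.025):
  for h in(0,.012): print(v,h,((pix("scene",p+Y*v-X*.0045+[0,0,h-.0632])[0]-[379.5,169.5])*4.2).round(1))
```

```text
from [ 0.5951 -0.2171  0.3493] [-1.5708 -0.     -0.2427] roll/row 0.0004366961379840643
[0.0, 0.0198, -0.0003]
[0.0, 0.0198, -0.0003]
[0.0, 0.0198, -0.0003]
0.025 0 [237.2 278.2]
0.025 0.012 [242.4 251.4]
-0.025 0 [327.6 349.5]
-0.025 0.012 [333.9 322.2]
```

View pics/f.png

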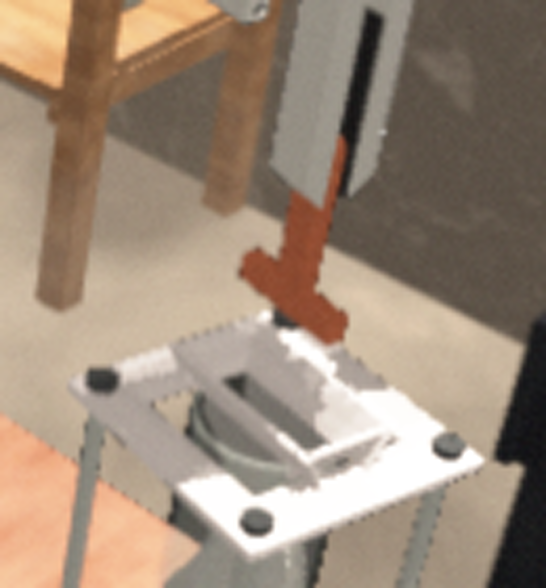

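The tag hangs upright over the mouth, with foot corners at crop (240,272) and (333,342). That is about 1–1.5 px from prediction, within calibration. Lowering the foot into the slot gently.

Call:
apply_moves:
  deltas:
    - {"dp": [0,0.015,-0.0005],"roll": 0,"grip": 1}
    - {"dp": [0,0.015,0],"roll": 0,"grip": 1}
    - {"dp": [0,0.01,0],"roll": 0,"grip": 1}
    - {"dp": [0,0.005,0],"roll": 0,"grip": 1}
    - {"dp": [0,0.005,0],"roll": 0,"grip": 1}
    - {"dp": [0,0,0],"roll": 0,"grip": 1}
    - {"dp": [0,0,0],"roll": 0,"grip": 1}

```text
time_s: 7.25
ee_pos: [0.5951, -0.2185, 0.2996]
eef_rot: [-1.571, -0.001, -0.244]
force: [0.6, -0.4, -0.7]
grip_width: 0.0089
```

Run:
```python
from h import *
s=imaging.camera("scene")
cv2.imwrite("pics/g.png",cv2.resize(s[180:310,385:505],None,fx=4.5,fy=4.5,interpolation=cv2.INTER_CUBIC))
print(ctrl.get_obs())
```

```text
{'time_s': 7.3, 'qpos': array([-4.09671285e-01,  4.52491018e-01,  1.12404400e+00, -4.18873456e-05,
        1.56449720e+00, -1.65700908e-01]), 'joint_vel': array([ 0.00018349,  0.00134746,  0.00103826,  0.00187005, -0.00035318,
       -0.00164834]), 'tau': array([-3.50869042e-03, -6.39645410e+01, -3.74546278e+01,  7.14425789e-02,
        2.51492509e-02,  8.91009950e-05]), 'ee_pos': array([ 0.59507188, -0.21851434,  0.29960652]), 'eef_rot': array([-1.57093008e+00, -5.45853386e-04, -2.43970089e-01]), 'force': array([ 0.38350538, -1.02388754, -0.83709496]), 'moment': array([-0.07344808,  0.13169666, -0.0087335 ]), 'grip_width': 0.00894284694729399}
```

View pics/g.png

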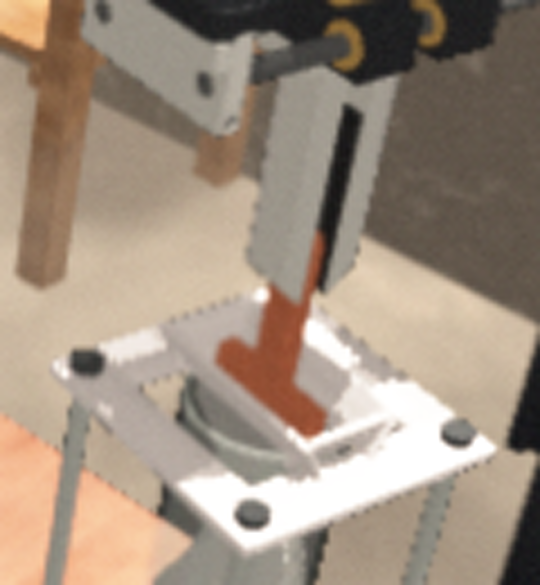

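The foot is inside the funnel, centred as far as the view shows, with no contact force. Going down another 6 mm.

Call:
apply_moves:
  deltas:
    - {"dp": [0,0.003,0],"roll": 0,"grip": 1}
    - {"dp": [0,0.003,0],"roll": 0,"grip": 1}
    - {"dp": [0,0,0],"roll": 0,"grip": 1}
    - {"dp": [0,0,0],"roll": 0,"grip": 1}

```text
time_s: 7.8
ee_pos: [0.595, -0.2185, 0.2933]
eef_rot: [-1.571, -0.0, -0.244]
force: [0.7, 0.2, -1.5]
grip_width: 0.0087
```

No contact, and the foot is in the straight slot. Releasing.

Call:
apply_moves:
  deltas:
    - {"dp": [0,0,0],"roll": 0,"grip": 0.2}
    - {"dp": [0,0,0],"roll": 0,"grip": 0.2}
    - {"dp": [0,0,0],"roll": 0,"grip": 0.2}
    - {"dp": [0,0,0],"roll": 0,"grip": 0.2}
    - {"dp": [0,0,0],"roll": 0,"grip": 0.2}
    - {"dp": [0,0,0],"roll": 0,"grip": 0.2}
    - {"dp": [0,0,0],"roll": 0,"grip": 0.2}
    - {"dp": [0,0,0],"roll": 0,"grip": 0.2}

```text
time_s: 8.8
ee_pos: [0.595, -0.2185, 0.2932]
eef_rot: [-1.571, 0.0, -0.244]
force: [0.4, -0.6, 0.4]
grip_width: 0.0377
```

Call:
apply_moves:
  deltas:
    - {"dp": [0,-0.02,0],"roll": 0,"grip": 0.2}
    - {"dp": [0,-0.04,0],"roll": 0,"grip": 0.2}
    - {"dp": [0,-0.04,0.02],"roll": 0,"grip": 0.2}
    - {"dp": [0,-0.02,0.05],"roll": 0,"grip": 0.2}
    - {"dp": [0,0,0.05],"roll": 0,"grip": 0.2}
    - {"dp": [0,0,0.05],"roll": 0,"grip": 0.2}
    - {"dp": [0,0,0.03],"roll": 0,"grip": 0.2}
    - {"dp": [0,0,0],"roll": 0,"grip": 0.2}

```text
time_s: 9.8
ee_pos: [0.6436, -0.0225, 0.413]
eef_rot: [-1.571, 0.0, -0.241]
force: [0.2, 0.4, 0.3]
grip_width: 0.0373
```

Run:
```python
from h import *
t=imaging.camera("top");s=imaging.camera("scene")
c=lambda im,x,y,w,h,k:cv2.resize(im[y:y+h,x:x+w],None,fx=k,fy=k,interpolation=cv2.INTER_CUBIC)
cv2.imwrite("pics/i.png",np.hstack([c(s,365,235,120,170,3.4),c(t,390,165,85,115,5)[:578,:]][0:1]+[cv2.copyMakeBorder(c(t,390,165,75,110,5),0,28,0,0,0)]))
```

```text
(no output)
```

View pics/i.png

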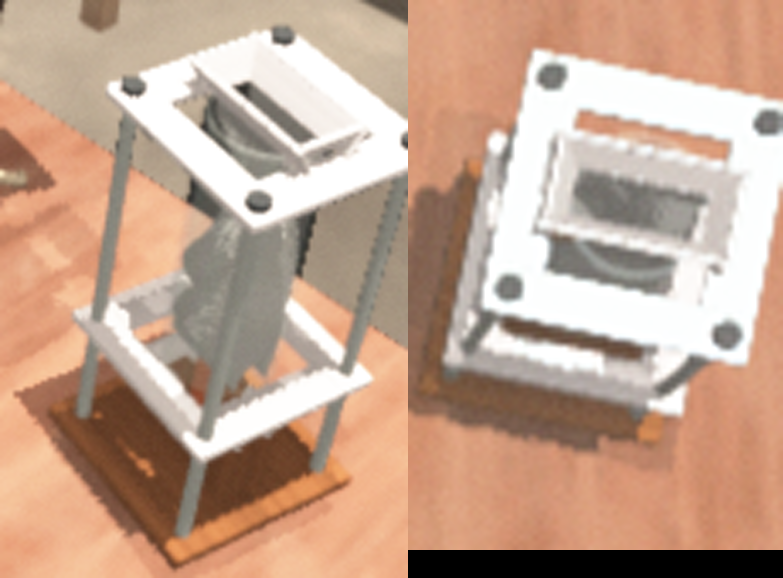

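The mouth is empty. A terracotta patch is visible below the tube (crop ~(205,375)). I'll enlarge it beside the "before" picture, with the predicted outline of a seated tag.

Run:
```python
from h import *
s0=cv2.imread("pics/scene0.png");s=imaging.camera("scene")
x0,y0,w,h,k=395,315,80,75,5
c=lambda im:cv2.resize(im[y0:y0+h,x0:x0+w],None,fx=k,fy=k,interpolation=cv2.INTER_CUBIC)
a,b=c(s0),c(s)
g=np.array([.595,-.2185]);ya=-.244
def P(x,y,z):
    q=g+[x*np.cos(ya)-y*np.sin(ya),x*np.sin(ya)+y*np.cos(ya)];return tuple(int(v) for v in (pix("scene",[*q,z])[0]-[x0-.5,y0-.5])*k)
pts=[P(-.0045,y,z) for y,z in((.025,.008),(-.025,.008),(-.025,.02),(-.007,.02),(-.007,.083),(.007,.083),(.007,.02),(.025,.02))]
o=b.copy();cv2.polylines(o,[np.array(pts)],True,(255,255,0),1);cv2.circle(o,P(-.0065,0,.044),4,(0,255,255),1)
cv2.imwrite("pics/j.png",np.hstack([b,o]))
d=cv2.absdiff(s0,s).sum(2)[300:400,380:490];yy,xx=np.where(d>60);print(len(yy),xx.min()+380,xx.max()+380,yy.min()+300,yy.max()+300)
print([((p[0]/k+x0),(p[1]/k+y0)) for p in pts]); 
for z in(.03,.05,.07,.083,.1,.13):print(z,P(-.0045,0,z))
```

```text
44 400 452 321 360
[(413.2, 356.4), (429.6, 375.0), (430.6, 370.6), (424.6, 363.8), (430.0, 340.2), (425.0, 335.2), (419.8, 358.8), (414.0, 352.2)]
0.03 (140, 213)
0.05 (148, 177)
0.07 (157, 139)
0.083 (162, 114)
0.1 (170, 80)
0.13 (183, 18)
```

View pics/j.png

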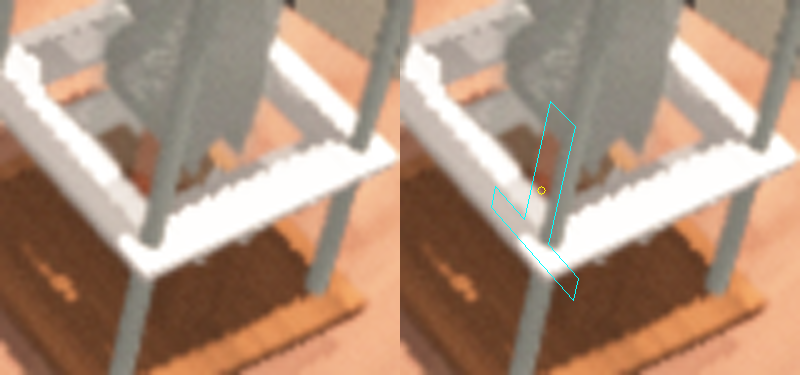

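The neck shows left of the post, exactly along the predicted seated outline. A brighter button sits at (143,183), against a predicted boss at (141,190), so the boss faces front. One last numeric check: stillness, plain tags unmoved, redness against "before".

Run:
```python
from h import *
s0=cv2.imread("pics/scene0.png").astype(int);t0=cv2.imread("pics/top0.png").astype(int)
s=imaging.camera("scene").astype(int);s2=imaging.camera("scene").astype(int);t=imaging.camera("top").astype(int)
print("still",abs(s-s2)[315:390,395:475].max())
r=lambda m:(m[...,2]-m[...,0])[338:358,418:432]
print("red now-before\n",(r(s)-r(s0)))
for n,a,b,box in(("A scene",s0,s,(245,275,222,246)),("B scene",s0,s,(268,300,283,308)),("A top",t0,t,(262,280,214,242)),("B top",t0,t,(242,258,283,308))):
    y,Y,x,X=box;print(n,abs(a-b)[y:Y,x:X].mean())
print(ctrl.get_obs()["ee_pos"],ctrl.get_obs()["time_s"])
```

```text
still 9
red now-before
 [[ 2  2  2  1  1  2  0  0  3  1  4 -3 -2 -1]
 [ 3  2  1  1  2  8  4  2  2  2  0  3  4  2]
 [ 4  3  5  2  5 15 15  5  2  2  2 -1  2  0]
 [ 7  5  4  4 12 36 37 17  8  0  2  1  2  0]
 [ 4  1  5  7 15 40 49 36 17  3  4  2  0  1]
 [ 3  8  6  5 16 31 44 48 36  9  0 -3  1  0]
 [ 5  6  5  9 17 25 32 42 40 15  0  2 -1  1]
 [ 4  5  7  8 20 24 27 30 29  7  1  0 -1  1]
 [ 3  3  5 10 21 22 26 25 11  0  2 -2  0  1]
 [ 2  2  5 12 20 26 21 18  9  2  1  1 -2  2]
 [ 2  1  7 20 26 30 27 19  3 -2  0  0  3  4]
 [-9  2  7 22 28 30 27 18  6  0  0 -1  0  5]
 [-6  1 10 28 36 38 30 16  5  1  2  5  0  1]
 [-6 -1  7 19 40 40 34 15  2  0  3  1  3  6]
 [-8 -7 -3  6 25 37 39 10  2  2  2  0  5  9]
 [-6 -7 -6 -2  9 26 33 11  3  3  1  2  1  1]
 [-4 -6 -7 -4  1  9 12  6  4  3  0  2 -1  2]
 [-1 -7 -7 -6 -5  0  2  0  1  2 -1  2  1  1]
 [ 2  2 -6 -8 -6 -3  1  1 -4  3  2  3  0  2]
 [ 0  0 -4 -6 -9 -1  2  2 -1  3  0  1  2 -3]]
A scene 10.95787037037037
B scene 20.267916666666668
A top 6.781084656084656
B top 39.45916666666667
[ 0.64316071 -0.02543922  0.41335286] 10.1
```

Plain tag B differs, probably because the arm or its shadow covers it. I'll move the arm clear to verify.

Call:
apply_moves:
  deltas:
    - {"dp": [-0.04,0,0.03],"roll": 0,"grip": 0.2}
    - {"dp": [-0.05,0,0.03],"roll": 0,"grip": 0.2}
    - {"dp": [-0.05,0,0.03],"roll": 0,"grip": 0.2}
    - {"dp": [-0.04,0,0.04],"roll": 0,"grip": 0.2}
    - {"dp": [-0.04,0,0.045],"roll": 0,"grip": 0.2}
    - {"dp": [-0.04,0,0.045],"roll": 0,"grip": 0.2}
    - {"dp": [-0.04,0,0.045],"roll": 0,"grip": 0.2}
    - {"dp": [-0.03,0,0.04],"roll": 0,"grip": 0.2}
    - {"dp": [0,0,0.03],"roll": 0,"grip": 0.2}
    - {"dp": [0,0,0],"roll": 0,"grip": 0.2}

```text
time_s: 11.35
ee_pos: [0.4041, 0.3812, 0.4125]
eef_rot: [-1.572, 0.001, -0.243]
force: [0.1, 0.6, 0.5]
grip_width: 0.0377
```

Run:
```python
from h import *
t=imaging.camera("top");s=imaging.camera("scene")
c=lambda im,x,y,w,h:cv2.resize(im[y:y+h,x:x+w],(400,400*h//w),interpolation=cv2.INTER_CUBIC)
a=np.hstack([c(s,190,225,140,105),c(s,395,315,80,60)]);b=np.hstack([c(t,190,220,140,105),c(t,390,170,100,75)])
cv2.imwrite("pics/k.png",np.vstack([a,b]))
```

```text
(no output)
```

View pics/k.png

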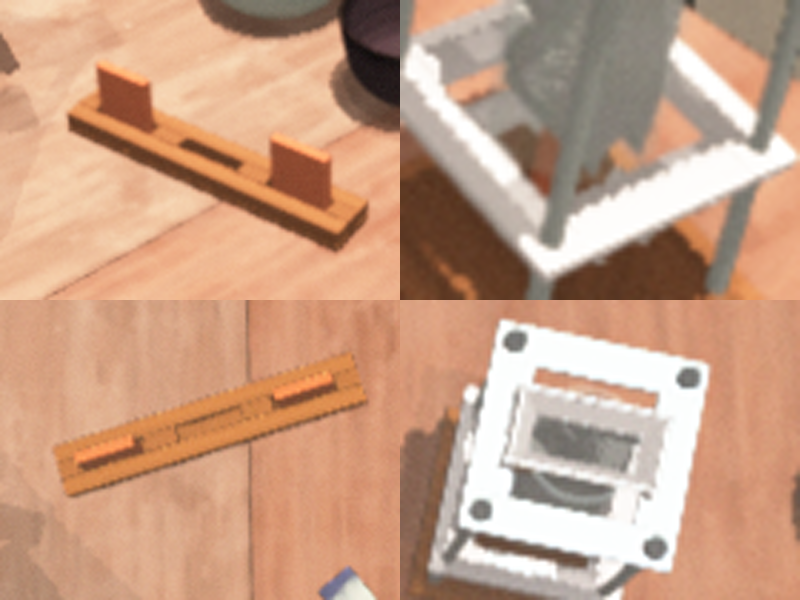

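Both plain tags stand in their bays and the middle bay is empty. The T's neck is still at the seat position and the arm is clear of everything.

```bash
python3 -c "
from station import ctrl
print(ctrl.hand_in())"
```

```text
the job is handed in; nothing more can be done
None
```

I lifted the T tag out of the middle bay and lowered its foot into the guide's slot with the boss facing the back. No contact force showed before I let go. I handed the job in at about 11.5 s, with the arm clear of everything.

- **T tag:** The neck appears below the tube along the outline predicted for a seated tag. A brighter spot about 1.5 px from the predicted boss position points to the boss facing front. Two pictures taken one after the other matched, so the tag was at rest. The foot itself is hidden by the lower frame and a post, so I inferred the seating and the boss direction from the visible part of the neck.
- **Plain tags:** An automatic before/after image comparison disagreed for one plain tag. The likely cause was the arm and its shadow over the rack. After I moved the arm away, the picture showed both plain tags standing in their bays.

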